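Set the slide of the length gauge against its marked stop

TASK

On the length gauge, press down the yellow button in the middle of the black slide to free its brake and, keeping it pressed, push the slide gently along the rail until it rests against the red marked stop, without shifting the stop. Then let the button come up so that the brake holds the slide there. Use the fingertips only: grasp and lift nothing, never force the slide along with its button up, and leave the pine block, the tape measure and the little blue box where they are.

Things in the scene. Friction and masses are not known exactly. Their poses are not given: they have to be found in the camera images.
- gauge: Length gauge fixed to the bench: plywood base 120 x 340 x 12 mm with two aluminium rails and a white scale along one long side. Origin: centre of its underside, on the bench top. Its y axis runs along the rails and points from the slide towards the red stop; z is up; the scale is on the -x side.
- slide (a joint): Position of the black slide along the gauge, m, growing towards the red stop, 0 to 0.17. It touches the stop's bumper when this reads the same as joint stop. With the button up the brake grips hard (12 N or more to force it); with the button down it slides with about 2 N of friction and stays where it is left.
- slide_face (a point): Middle of the slide's end face that looks to the stop, 40 mm above the bench. The slide is a black block 92 mm along the rail and 92 mm across, its deck 50 mm above the bench, its centre 46 mm back from this point along the rail.
- button_top (a point): Centre of the top of the yellow button, a 44 x 44 mm plate in the slide's middle. Unpressed its top is 53 mm above the bench, 3 mm above the deck. Cross ribs (12 mm thick, 68 mm wide, top 64 mm above the bench) stand centred 33 mm before and behind it along the rail, 54 mm clear between them: a tip on the button can push on the rib ahead.
- button (a joint): How far the button is pressed, m: 0 up, 0.005 fully down. It is sprung: about 3 N at 0.002 and 5 N fully down; the brake is free from about 0.0015 on and grips again when the button springs up. A tip dragged back while still pressing pulls the slide back by friction, so lift straight up to let go.
- stop (a joint): Position of the red stop along the gauge, m, on the same scale as joint slide (equal readings mean touching). It is clamped: it takes about 40 N to shift and must not be shifted.
- stop_face (a point): Centre of the rubber bumper's face on the red stop, 40 mm above the bench, the place that the slide's end face must meet. The stop is a red block with a white line across its top, 92 mm across the rail and 30 mm along it with its bumper, top 63 mm above the bench, lying beyond this point in gauge +y.
- pine_block: Loose wooden block 45 x 90 x 36 mm lying just off the gauge's right-hand end (its -y end); origin at the centre of its underside. Leave it alone.
- tape_measure: Loose yellow and black tape measure 38 x 72 x 68 mm standing just off the gauge's left-hand end (its +y end); origin at the centre of its underside. Leave it alone.
- blade_box: Loose small blue box 30 x 75 x 20 mm lying beside the gauge on its far side; origin at the centre of its underside. Leave it alone.

How it is judged:
By the outcome, as a careful person would: the job done as asked, in the order asked, and still so for the second after the job is handed in, with the robot touching nothing.
It also fails if it takes over 40 s, if anything falls off the work surface, if the arm or the gripper's body presses on something with over 40 N, if the wrist force passes 120 N, or if a joint passes its speed limit or range.

ROBOT

A 6-joint arm with a two-finger parallel gripper is mounted at the origin on the work surface; the furniture and walls round the work are solid. World frame = base frame: x ahead of the robot, y to its left, z up, the work surface at z = 0. Lengths are in m, angles in rad, forces in N, time in s.
With the tool pointing down it reaches from about 0.4 to 0.825 m from the base axis. Payload 7 kg.
Tool frame: the origin (TCP) lies at the very end of the fingers, on their centre line; the grasp point (between the pads) lies 19 mm behind it; z points along the fingers, y is the line along which they close (so a half turn about z gives the same grasp; the last joint's range is limited). The gripper opens to 85 mm and grips with 20 to 120 N. Pads are 22 mm wide; open, the fingers measure 114 mm over their backs; the gripper's body (76 mm by 85 mm) begins 54 mm behind the grasp point. The pads swing forward as they close: fully open they stand 13 mm farther back than shut.
Start: joints at [1.545, 0.359, 0.012, 0, -1.224, -0.288], TCP at [0.208, 0.642, 0.231] pointing down, gripper open.
Joint ranges: [-3.07, 3.07], [-1.43, 2.12], [-1.02, 1.25], [-3.03, 1.67], [-3.05, -0], [-3.03, 3.03]. Speed limits (rad/s): [2.39, 2.39, 3.01, 3.14, 3.14, 3.14].

INTERFACE

Orientations are given as [roll, pitch, yaw] about the fixed x, y, z axes, in that order (R = Rz(yaw) Ry(pitch) Rx(roll)).
In Python, from plant import get_state, get_image, hand_in gives the robot as it stands.
- The arm moves only by the tool apply_moves, never from a script. Its argument "motion" is a list of rows, each an object with "offset": the shift along the world's x, y, z scaled (see below), a list of three; "rotation": the turn, a rotation vector about the world's x, y, z scaled (see below), a list of three; "jaw": the gripper command: -1 is shut, 1 is fully open, values between are in proportion. A call has 1 to 12 rows; each row is the pose to reach, as a shift and turn from the pose commanded when the call began, turning the shorter way round; what a row does not reach only later rows make up. The controller multiplies each number of a shift by 80 cm and each number of a turn by 180 degrees. A row lasts 1/10 s, in which the tool goes at most 50 mm and 8.59 degrees, less where a joint would pass 70% of its speed; a pose out of reach is approached as far as the arm can. A call with a number of a shift or a turn outside -1 to 1 is refused whole. A call with a gripper value outside its range is refused whole. The fingers move at their own pace and stop on an object; "newtons" is the grip in N (left out, the last holds). Time passes only in rows, so rows that repeat a pose let the fingers close. It gives the time, the measured TCP pose, the force, the opening and the grip force at its end, in the units of the state.
- get_state(): the state, without advancing time (a new reading comes with each control period).
- get_image(name): name is "side" or "top"; returns a dict with "image" (384x512x3 uint8, red, green, blue), "fx", "fy", "cx", "cy" (pixels), "pose" (4x4, takes a point from camera to world coordinates). Camera axes: x right, y down, z forward; pixel columns grow to the right and rows downward; lengths in m; the calibration is good to about 2 mm. A picture is of the moment at which its call begins. There is no depth.
- hand_in(): hands the job in; it is judged then, once.
The state is a dict: "time": time; "q": joint angles; "joint_vel": joint speeds; "effort": joint torques, N m; "position": TCP position; "eef_rot": TCP orientation; "wrist_force": force on the tool from outside, world axes, zero at the start; "ft_torque": the same for the moment, N m; "finger_gap": finger opening in m; "grip_force": force on a finger pad.
Only numpy, scipy, OpenCV 4.12 (cv2) and the standard library are available. Lean on these libraries where they do the work, as an engineer would, in place of code of your own. Each camera call takes 0.05 s, during which the arm holds its last target. There are 200 camera calls.

## Working session

There is one attempt and no reset: what is moved stays moved. The work goes in short steps, Python scripts to look and compute and a tool call to move; the robot and the scene stay as the last step left them, time stands still between calls to the robot, and variables do not carry over. Pictures are saved under pics/ and viewed, at most 10 in all, crops included, and the job is handed in when it is done.

Besides the shell and the picture viewer there is one more tool, called after "Call:" as name([rows], argument=value, ...), one row to a line, values as JSON. apply_moves: Moves the arm, as the interface text tells. Its arguments: {"type":"object","properties":{"motion":{"type":"array","items":{"type":"object","properties":{"offset":{"type":"array","items":{"type":"number","minimum":-1,"maximum":1}},"rotation":{"type":"array","items":{"type":"number","minimum":-1,"maximum":1}},"jaw":{"type":"number"}}}},"newtons":{"type":"number"}},"required":["motion"]}

```bash
mkdir -p pics; python3 - <<'E'
from plant import get_state,get_image
import cv2,numpy as np
s=get_state();print({k:np.round(s[k],3) for k in('time','position','eef_rot','finger_gap','wrist_force')})
for n in('top','side'):
    d=get_image(n);cv2.imwrite(f'pics/{n}0.png',d['image'][:,:,::-1]);print(n,d['fx'],d['fy'],d['cx'],d['cy'],np.round(d['pose'],4).tolist())
E
```

```text
{'time': np.float64(0.0), 'position': array([0.208, 0.642, 0.23 ]), 'eef_rot': array([ 3.14 , -0.   , -0.314]), 'finger_gap': np.float64(0.086), 'wrist_force': array([-0.145,  0.084, -0.668])}
top 460.8038197676884 460.8038197676884 255.6021706720563 197.0125503065737 [[0.0172, -0.9869, 0.1602, 0.3495], [-0.9994, -0.0217, -0.0264, 0.0908], [0.0295, -0.1597, -0.9867, 1.1441], [0.0, 0.0, 0.0, 1.0]]
side 359.46470891204143 359.46470891204143 249.38793996033033 196.104350090929 [[0.9977, 0.0238, -0.0633, 0.6038], [0.0672, -0.4544, 0.8883, -0.6766], [-0.0077, -0.8905, -0.4549, 0.4587], [0.0, 0.0, 0.0, 1.0]]
```

View pics/top0.png

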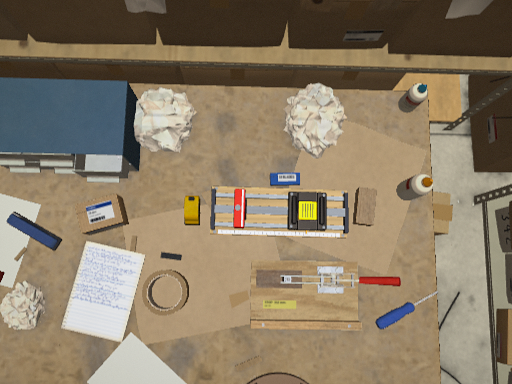

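View pics/side0.png

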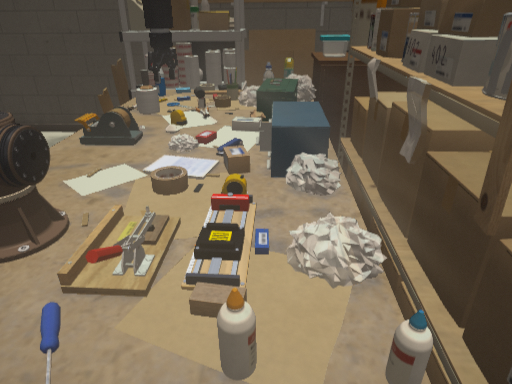

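The top view shows the gauge level across the image. The yellow button is near (308,210), the black slide spans columns 289–326, the red stop is near (239,208), and the tape, blue box and pine block sit at (192,210), (285,179) and (365,206). Next I'll measure these with masks and rays.

```bash
cat > h.py <<'E'
import cv2,numpy as np
from plant import get_state,get_image
def ray(d,uv,z):
    P=np.array(d['pose']);r=P[:3,:3]@[(uv[0]-d['cx'])/d['fx'],(uv[1]-d['cy'])/d['fy'],1]
    return P[:3,3]+r*(z-P[2,3])/r[2]
def blob(d,lo,hi,box,k=3):
    h=cv2.cvtColor(d['image'],cv2.COLOR_RGB2HSV);m=cv2.inRange(h,lo,hi);w=np.zeros_like(m)
    x0,y0,x1,y1=box;w[y0:y1,x0:x1]=m[y0:y1,x0:x1]
    w=cv2.morphologyEx(w,cv2.MORPH_CLOSE,np.ones((k,k)))
    c=max(cv2.findContours(w,0,1)[0],key=cv2.contourArea);return cv2.minAreaRect(c),c
def line2(d1,u1,d2,u2):
    A=[];o=[]
    for d,u in((d1,u1),(d2,u2)):
        P=np.array(d['pose']);r=P[:3,:3]@[(u[0]-d['cx'])/d['fx'],(u[1]-d['cy'])/d['fy'],1];A.append(r);o.append(P[:3,3])
    t=np.linalg.lstsq(np.array([A[0],-A[1]]).T,o[1]-o[0],rcond=None)[0]
    return o[0]+t[0]*A[0],o[1]+t[1]*A[1]
E
python3 - <<'E'
from h import *
t=get_image('top');s=get_image('side');np.set_printoptions(precision=4,suppress=True)
Y=((20,120,120),(35,255,255))
def rep(n,d,r,z):
    b=cv2.boxPoints(r);print(n,np.round(r[0],1),np.round(r[1],1),'c',ray(d,r[0],z),'corners',[ray(d,p,z)[:2].round(4).tolist() for p in b])
ry,_=blob(t,*Y,(285,185,335,235),7);rep('button',t,ry,.053)
rr,_=blob(t,(0,120,80),(8,255,255),(225,180,255,235));rep('stop',t,rr,.063)
rk,_=blob(t,(0,0,0),(179,140,60),(280,185,332,238),7);rep('slide',t,rk,.055)
sy,_=blob(s,*Y,(195,215,245,260),7);print('button 2view',sy[0],sy[1],*line2(t,ry[0],s,sy[0]))
a=cv2.resize(t['image'][175:245,180:385],None,fx=3.8,fy=3.8,interpolation=2)
b=cv2.resize(s['image'][170:320,180:290],None,fx=3.8,fy=3.8,interpolation=2)[:300*2]
cv2.imwrite('pics/topc.png',a[:,:,::-1]);cv2.imwrite('pics/sidec.png',b[:,:,::-1])
E
```

```text
button [307. 210.] [18. 18.] c [ 0.4979 -0.0621  0.053 ] corners [[0.5192, -0.0404], [0.5202, -0.0838], [0.4766, -0.0837], [0.4758, -0.0405]]
stop [239.5 208. ] [38. 11.] c [0.4979 0.0996 0.063 ] corners [[0.5433, 0.1137], [0.5439, 0.0875], [0.4531, 0.0856], [0.4526, 0.1115]]
slide [297.  210.5] [37. 18.] c [ 0.4959 -0.0378  0.055 ] corners [[0.5403, -0.016], [0.5413, -0.0594], [0.452, -0.0594], [0.4512, -0.0165]]
button 2view (220.0, 235.0) (10.0, 22.0) [ 0.4979 -0.0622  0.0526] [ 0.4989 -0.0619  0.0527]
```

View pics/topc.png

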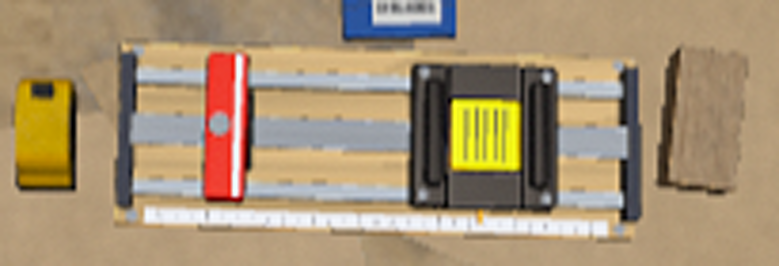

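The button centre is (0.498, −0.062) and both views agree on height at 0.0526 m. The stop's red body starts at y≈0.087 with a dark bumper in front, so its face is at y≈0.082. The slide face is at about −0.016, leaving roughly 97 mm of travel. The gauge yaw is close to 0. I'll shut the gripper, square the tool and move over.

Call:
apply_moves([
  {"offset": [0.36, -0.36, 0], "rotation": [0, 0, 0.1], "jaw": -1},
  {"offset": [0.36, -0.36, 0], "rotation": [0, 0, 0.1], "jaw": -1},
  {"offset": [0.36, -0.36, 0], "rotation": [0, 0, 0.1], "jaw": -1},
  {"offset": [0.36, -0.36, 0], "rotation": [0, 0, 0.1], "jaw": -1},
  {"offset": [0.36, -0.36, 0], "rotation": [0, 0, 0.1], "jaw": -1},
  {"offset": [0.36, -0.36, 0], "rotation": [0, 0, 0.1], "jaw": -1},
  {"offset": [0.36, -0.36, 0], "rotation": [0, 0, 0.1], "jaw": -1},
  {"offset": [0.36, -0.36, 0], "rotation": [0, 0, 0.1], "jaw": -1},
  {"offset": [0.36, -0.36, 0], "rotation": [0, 0, 0.1], "jaw": -1},
])

```text
time: 1.1
position: [0.499, 0.3503, 0.2311]
eef_rot: [3.141, 0.0, -0.004]
wrist_force: [-0.2, 0.3, -0.3]
finger_gap: 0.0
grip_force: 0.0
```

Call:
apply_moves([
  {"offset": [0, -0.503, 0]},
  {"offset": [0, -0.503, 0]},
  {"offset": [0, -0.503, 0]},
  {"offset": [0, -0.503, 0]},
  {"offset": [0, -0.503, 0]},
  {"offset": [0, -0.503, 0]},
  {"offset": [0, -0.503, 0]},
  {"offset": [0, -0.503, 0]},
  {"offset": [0, -0.503, -0.05]},
  {"offset": [0, -0.503, -0.1]},
  {"offset": [0, -0.503, -0.18]},
  {"offset": [0, -0.503, -0.18]},
])

```text
$.motion[0]: bad value
```

```bash
python3 - <<'E'
from h import *
print(get_state()['position'])
o=[]
for n,(x0,y0,x1,y1) in(('top',(200,150,380,280)),('side',(160,130,300,330))):
    d=get_image(n)['image'][y0:y1,x0:x1];o.append(cv2.resize(d,(int(400*(x1-x0)/(y1-y0)*1),400))[:, :480])
cv2.imwrite('pics/a1.png',np.hstack(o)[:,:,::-1])
E
```

```text
[0.49898056 0.35026906 0.23112909]
```

View pics/a1.png

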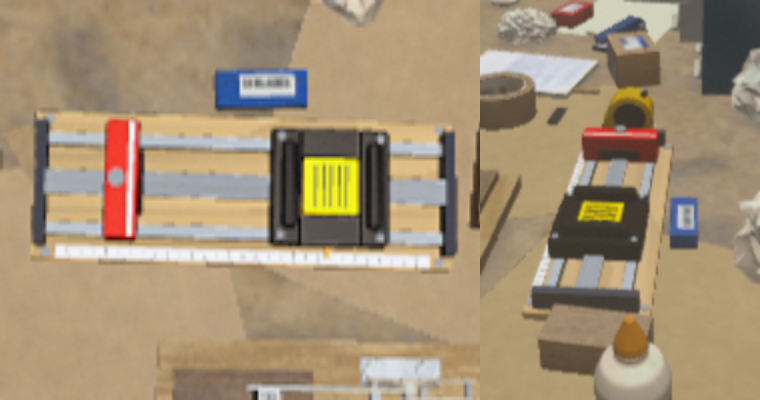

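The call was refused because rows need every field, so nothing moved and the picture shows the same scene as before. I'll resend with full rows.

Call:
apply_moves([
  {"offset": [0, -0.503, 0], "rotation": [0, 0, 0], "jaw": -1},
  {"offset": [0, -0.503, 0], "rotation": [0, 0, 0], "jaw": -1},
  {"offset": [0, -0.503, 0], "rotation": [0, 0, 0], "jaw": -1},
  {"offset": [0, -0.503, 0], "rotation": [0, 0, 0], "jaw": -1},
  {"offset": [0, -0.503, 0], "rotation": [0, 0, 0], "jaw": -1},
  {"offset": [0, -0.503, 0], "rotation": [0, 0, 0], "jaw": -1},
  {"offset": [0, -0.503, 0], "rotation": [0, 0, 0], "jaw": -1},
  {"offset": [0, -0.503, 0], "rotation": [0, 0, 0], "jaw": -1},
  {"offset": [0, -0.503, -0.05], "rotation": [0, 0, 0], "jaw": -1},
  {"offset": [0, -0.503, -0.1], "rotation": [0, 0, 0], "jaw": -1},
  {"offset": [0, -0.503, -0.18], "rotation": [0, 0, 0], "jaw": -1},
  {"offset": [0, -0.503, -0.18], "rotation": [0, 0, 0], "jaw": -1},
])

```text
time: 2.4
position: [0.4932, -0.0479, 0.083]
eef_rot: [3.141, 0.006, 0.0]
wrist_force: [-0.5, 0.0, 0.1]
finger_gap: 0.0002
grip_force: 0.0
```

```bash
python3 - <<'E'
from h import *
s=get_state();print(s['position'],s['eef_rot'])
o=[]
for n,(x0,y0,x1,y1) in(('top',(200,150,380,280)),('side',(160,130,300,330))):
    d=get_image(n)['image'][y0:y1,x0:x1];o.append(cv2.resize(d,(int(400*(x1-x0)/(y1-y0)*1),400))[:, :480])
cv2.imwrite('pics/a2.png',np.hstack(o)[:,:,::-1])
E
```

```text
[ 0.49320742 -0.04789255  0.08297273] [3.14088168e+00 6.33899245e-03 2.86625851e-04]
```

View pics/a2.png

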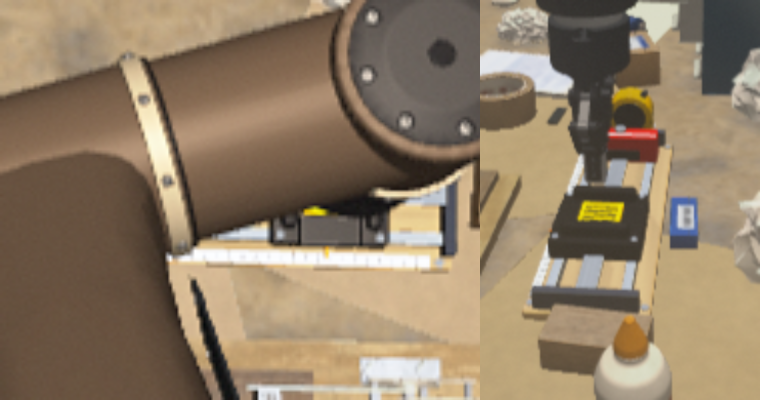

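The side view shows the shut tips above the slide, near crop pixel (597,180), and the arm hides the top view. I'll let it settle and correct.

Call:
apply_moves([
  {"offset": [0, 0, 0], "rotation": [0, 0, 0], "jaw": -1},
  {"offset": [0, 0, 0], "rotation": [0, 0, 0], "jaw": -1},
  {"offset": [0, 0, 0], "rotation": [0, 0, 0], "jaw": -1},
])

```text
time: 2.8
position: [0.4974, -0.0478, 0.0888]
eef_rot: [-3.141, -0.003, 0.001]
wrist_force: [-0.2, 0.2, 0.3]
finger_gap: -0.0003
grip_force: 0.0
```

Call:
apply_moves([
  {"offset": [0, -0.01, 0], "rotation": [0, 0, 0], "jaw": -1},
  {"offset": [0, -0.01, 0], "rotation": [0, 0, 0], "jaw": -1},
  {"offset": [0, -0.01, -0.02], "rotation": [0, 0, 0], "jaw": -1},
  {"offset": [0, -0.01, -0.038], "rotation": [0, 0, 0], "jaw": -1},
  {"offset": [0, -0.01, -0.038], "rotation": [0, 0, 0], "jaw": -1},
  {"offset": [0, -0.01, -0.038], "rotation": [0, 0, 0], "jaw": -1},
  {"offset": [0, -0.01, -0.038], "rotation": [0, 0, 0], "jaw": -1},
])

```text
time: 3.5
position: [0.4969, -0.0564, 0.0576]
eef_rot: [-3.141, -0.001, 0.0]
wrist_force: [0.4, 0.6, -0.4]
finger_gap: 0.0002
grip_force: 0.0
```

```bash
python3 - <<'E'
from h import *
s=get_state();print(s['position'],s['eef_rot'],s['wrist_force'])
d=get_image('side')['image'][175:275,170:270];cv2.imwrite('pics/a3.png',cv2.resize(d,(600,600),interpolation=2)[:,:,::-1])
E
```

```text
[ 0.49689606 -0.05642274  0.05764957] [-3.14148380e+00 -1.01215175e-03  3.40932749e-04] [ 0.39459169  0.59891756 -0.4473971 ]
```

View pics/a3.png

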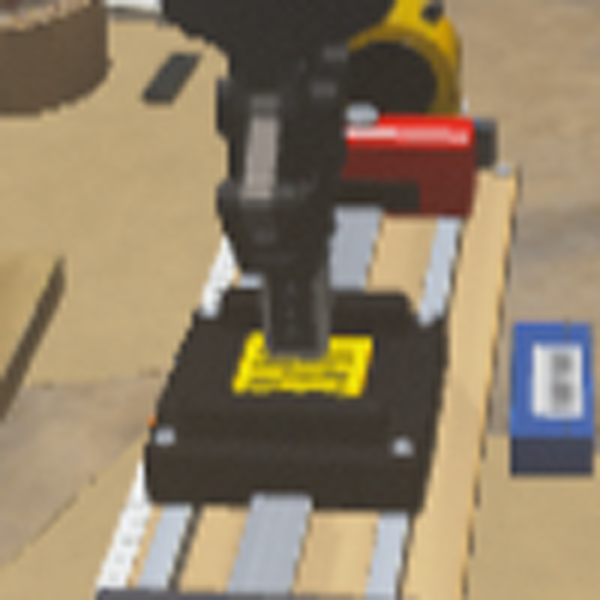

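The tips are over the rear half of the yellow plate, at crop pixel (300,345), and clear of the ribs. I'll press straight down in small steps.

Call:
apply_moves([
  {"offset": [0, 0, -0.004], "rotation": [0, 0, 0], "jaw": -1},
  {"offset": [0, 0, -0.007], "rotation": [0, 0, 0], "jaw": -1},
  {"offset": [0, 0, -0.01], "rotation": [0, 0, 0], "jaw": -1},
  {"offset": [0, 0, -0.01], "rotation": [0, 0, 0], "jaw": -1},
  {"offset": [0, 0, -0.01], "rotation": [0, 0, 0], "jaw": -1},
  {"offset": [0, 0, -0.01], "rotation": [0, 0, 0], "jaw": -1},
])

```text
time: 4.15
position: [0.4967, -0.0563, 0.0492]
eef_rot: [-3.142, -0.001, 0.001]
wrist_force: [1.2, 0.8, 2.8]
finger_gap: 0.0
grip_force: 1.8
```

Call:
apply_moves([
  {"offset": [0, 0, -0.0018], "rotation": [0, 0, 0], "jaw": -1},
  {"offset": [0, 0, -0.0018], "rotation": [0, 0, 0], "jaw": -1},
  {"offset": [0, 0, -0.0018], "rotation": [0, 0, 0], "jaw": -1},
  {"offset": [0, 0, -0.0018], "rotation": [0, 0, 0], "jaw": -1},
])

```text
time: 4.55
position: [0.4968, -0.0563, 0.048]
eef_rot: [-3.142, -0.001, 0.001]
wrist_force: [-1.3, 0.1, 8.1]
finger_gap: 0.0002
grip_force: 4.4
```

The button is fully down. I'll push along +y with it held, at about 48 mm/s.

Call:
apply_moves([
  {"offset": [0, 0.003, 0], "rotation": [0, 0, 0], "jaw": -1},
  {"offset": [0, 0.006, 0], "rotation": [0, 0, 0], "jaw": -1},
  {"offset": [0, 0.01, 0], "rotation": [0, 0, 0], "jaw": -1},
  {"offset": [0, 0.016, 0], "rotation": [0, 0, 0], "jaw": -1},
  {"offset": [0, 0.022, 0], "rotation": [0, 0, 0], "jaw": -1},
  {"offset": [0, 0.028, 0], "rotation": [0, 0, 0], "jaw": -1},
  {"offset": [0, 0.034, 0], "rotation": [0, 0, 0], "jaw": -1},
  {"offset": [0, 0.04, 0], "rotation": [0, 0, 0], "jaw": -1},
  {"offset": [0, 0.046, 0], "rotation": [0, 0, 0], "jaw": -1},
  {"offset": [0, 0.051, 0], "rotation": [0, 0, 0], "jaw": -1},
  {"offset": [0, 0.054, 0], "rotation": [0, 0, 0], "jaw": -1},
  {"offset": [0, 0.054, 0], "rotation": [0, 0, 0], "jaw": -1},
])

```text
time: 5.75
position: [0.4971, -0.0129, 0.048]
eef_rot: [-3.142, -0.001, 0.001]
wrist_force: [-0.1, -0.1, 8.0]
finger_gap: -0.0
grip_force: 3.8
```

```bash
python3 - <<'E'
from h import *
s=get_state();print(s['position'],s['wrist_force'])
d=get_image('side')['image'][165:265,180:280];cv2.imwrite('pics/a4.png',cv2.resize(d,(600,600),interpolation=2)[:,:,::-1])
E
```

```text
[ 0.49709925 -0.0129127   0.04799628] [-0.05419071 -0.07701549  8.04524605]
```

View pics/a4.png

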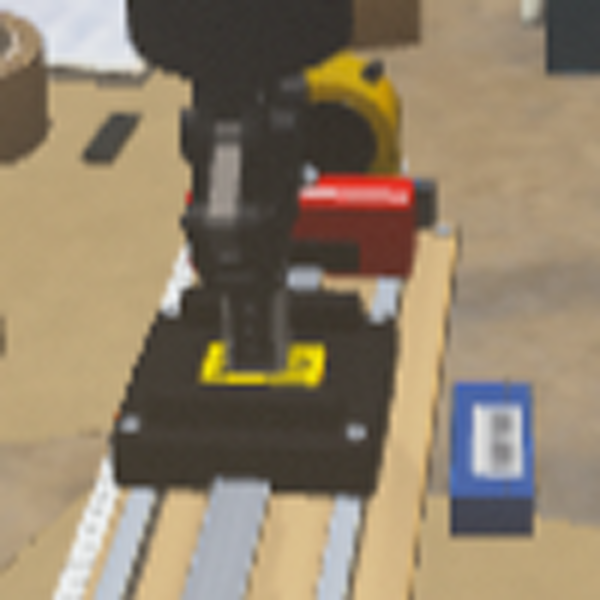

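The slide rides with the tip, with the button still down at crop pixel (262,362), and a gap to the red stop remains. About 54 mm is left, so I'll cover 40 mm of it now.

Call:
apply_moves([
  {"offset": [0, 0.003, 0], "rotation": [0, 0, 0], "jaw": -1},
  {"offset": [0, 0.007, 0], "rotation": [0, 0, 0], "jaw": -1},
  {"offset": [0, 0.012, 0], "rotation": [0, 0, 0], "jaw": -1},
  {"offset": [0, 0.018, 0], "rotation": [0, 0, 0], "jaw": -1},
  {"offset": [0, 0.024, 0], "rotation": [0, 0, 0], "jaw": -1},
  {"offset": [0, 0.03, 0], "rotation": [0, 0, 0], "jaw": -1},
  {"offset": [0, 0.036, 0], "rotation": [0, 0, 0], "jaw": -1},
  {"offset": [0, 0.042, 0], "rotation": [0, 0, 0], "jaw": -1},
  {"offset": [0, 0.046, 0], "rotation": [0, 0, 0], "jaw": -1},
  {"offset": [0, 0.049, 0], "rotation": [0, 0, 0], "jaw": -1},
  {"offset": [0, 0.05, 0], "rotation": [0, 0, 0], "jaw": -1},
  {"offset": [0, 0.05, 0], "rotation": [0, 0, 0], "jaw": -1},
])

```text
time: 7.0
position: [0.4974, 0.027, 0.048]
eef_rot: [-3.141, -0.002, 0.001]
wrist_force: [2.0, -0.3, 5.9]
finger_gap: 0.0001
grip_force: 3.1
```

```bash
python3 - <<'E'
from h import *
s=get_state();print(s['position'],s['wrist_force'])
d=get_image('side')['image'][165:265,180:280];cv2.imwrite('pics/a5.png',cv2.resize(d,(600,600),interpolation=2)[:,:,::-1])
E
```

```text
[0.49738711 0.02700339 0.04799612] [ 1.98709792 -0.34301524  5.93800219]
```

View pics/a5.png

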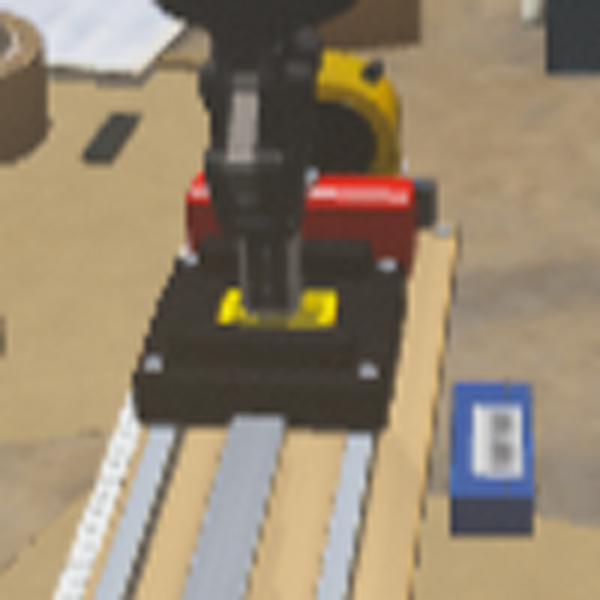

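The slide is now close to the stop, with a gap of about 14 mm, and the stop hasn't moved. I'll creep the rest of the way.

Call:
apply_moves([
  {"offset": [0, 0.001, 0], "rotation": [0, 0, 0], "jaw": -1},
  {"offset": [0, 0.003, 0], "rotation": [0, 0, 0], "jaw": -1},
  {"offset": [0, 0.005, 0], "rotation": [0, 0, 0], "jaw": -1},
  {"offset": [0, 0.007, 0], "rotation": [0, 0, 0], "jaw": -1},
  {"offset": [0, 0.009, 0], "rotation": [0, 0, 0], "jaw": -1},
  {"offset": [0, 0.011, 0], "rotation": [0, 0, 0], "jaw": -1},
  {"offset": [0, 0.012, 0], "rotation": [0, 0, 0], "jaw": -1},
  {"offset": [0, 0.0125, 0], "rotation": [0, 0, 0], "jaw": -1},
])

```text
time: 7.85
position: [0.4975, 0.0369, 0.048]
eef_rot: [-3.142, -0.002, 0.001]
wrist_force: [2.9, -2.1, 5.9]
finger_gap: 0.0001
grip_force: 2.8
```

Call:
apply_moves([
  {"offset": [0, 0.001, 0], "rotation": [0, 0, 0], "jaw": -1},
  {"offset": [0, 0.002, 0], "rotation": [0, 0, 0], "jaw": -1},
  {"offset": [0, 0.003, 0], "rotation": [0, 0, 0], "jaw": -1},
  {"offset": [0, 0.003, 0], "rotation": [0, 0, 0], "jaw": -1},
])

```text
time: 8.25
position: [0.4975, 0.0394, 0.048]
eef_rot: [-3.141, -0.002, 0.001]
wrist_force: [2.6, -0.8, 4.6]
finger_gap: -0.0002
grip_force: 2.8
```

Call:
apply_moves([
  {"offset": [0, 0.001, 0], "rotation": [0, 0, 0], "jaw": -1},
  {"offset": [0, 0.002, 0], "rotation": [0, 0, 0], "jaw": -1},
  {"offset": [0, 0.003, 0], "rotation": [0, 0, 0], "jaw": -1},
  {"offset": [0, 0.003, 0], "rotation": [0, 0, 0], "jaw": -1},
])

```text
time: 8.65
position: [0.4975, 0.0417, 0.048]
eef_rot: [-3.141, -0.002, 0.001]
wrist_force: [2.0, -1.1, 5.9]
finger_gap: 0.0002
grip_force: 2.8
```

Call:
apply_moves([
  {"offset": [0, 0.001, 0], "rotation": [0, 0, 0], "jaw": -1},
  {"offset": [0, 0.002, 0], "rotation": [0, 0, 0], "jaw": -1},
  {"offset": [0, 0.003, 0], "rotation": [0, 0, 0], "jaw": -1},
  {"offset": [0, 0.003, 0], "rotation": [0, 0, 0], "jaw": -1},
])

```text
time: 9.05
position: [0.4975, 0.0442, 0.048]
eef_rot: [-3.141, -0.002, 0.001]
wrist_force: [3.0, -1.2, 5.7]
finger_gap: -0.0001
grip_force: 2.8
```

Call:
apply_moves([
  {"offset": [0, 0.001, 0], "rotation": [0, 0, 0], "jaw": -1},
  {"offset": [0, 0.002, 0], "rotation": [0, 0, 0], "jaw": -1},
  {"offset": [0, 0.002, 0], "rotation": [0, 0, 0], "jaw": -1},
])

```text
time: 9.35
position: [0.4972, 0.0453, 0.048]
eef_rot: [3.141, -0.001, 0.001]
wrist_force: [2.9, -4.3, 7.1]
finger_gap: -0.0002
grip_force: 3.4
```

```bash
python3 - <<'E'
from h import *
s=get_state();print(s['position'],s['wrist_force'])
d=get_image('side')['image'][185:245,190:265];cv2.imwrite('pics/a6.png',cv2.resize(d,(750,600),interpolation=2)[:,:,::-1])
E
```

```text
[0.49720971 0.04528651 0.04801691] [ 2.91790832 -4.25242651  7.14231869]
```

View pics/a6.png

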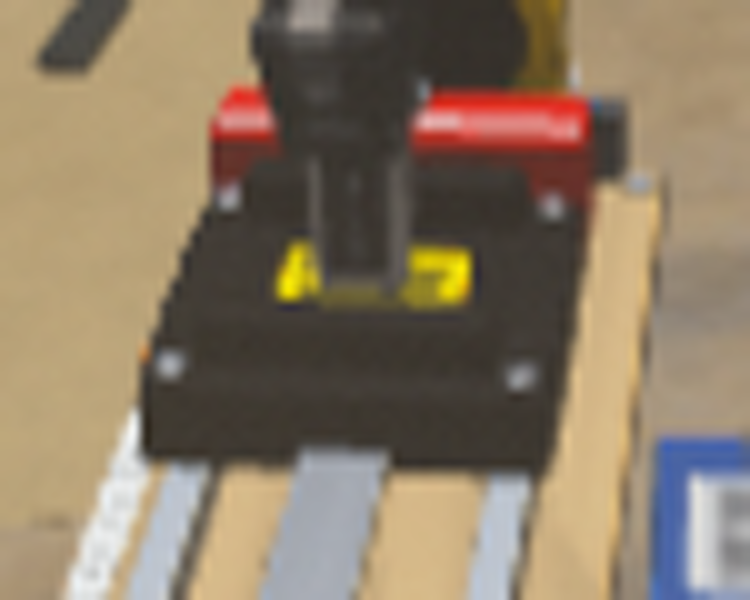

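The slide now appears to meet the stop, and the y force has risen to about 4 N. I'll add a slight push to confirm.

Call:
apply_moves([
  {"offset": [0, 0.001, 0], "rotation": [0, 0, 0], "jaw": -1},
  {"offset": [0, 0.001, 0], "rotation": [0, 0, 0], "jaw": -1},
  {"offset": [0, 0.001, 0], "rotation": [0, 0, 0], "jaw": -1},
])

```text
time: 9.7
position: [0.497, 0.0458, 0.048]
eef_rot: [3.141, -0.001, 0.001]
wrist_force: [1.1, -4.7, 6.7]
finger_gap: 0.0001
grip_force: 3.7
```

The force holds at about 4.7 N, above the 2 N slide friction, so the slide is against the stop. I'll lift straight up, slowly at first.

Call:
apply_moves([
  {"offset": [0, 0, 0.002], "rotation": [0, 0, 0], "jaw": -1},
  {"offset": [0, 0, 0.005], "rotation": [0, 0, 0], "jaw": -1},
  {"offset": [0, 0, 0.009], "rotation": [0, 0, 0], "jaw": -1},
  {"offset": [0, 0, 0.015], "rotation": [0, 0, 0], "jaw": -1},
  {"offset": [0, 0, 0.04], "rotation": [0, 0, 0], "jaw": -1},
  {"offset": [0, 0, 0.09], "rotation": [0, 0, 0], "jaw": -1},
  {"offset": [0, 0, 0.15], "rotation": [0, 0, 0], "jaw": -1},
  {"offset": [0, 0, 0.2], "rotation": [0, 0, 0], "jaw": -1},
  {"offset": [0, 0, 0.22], "rotation": [0, 0, 0], "jaw": -1},
  {"offset": [0, 0, 0.22], "rotation": [0, 0, 0], "jaw": -1},
])

```text
time: 10.7
position: [0.4974, 0.047, 0.2265]
eef_rot: [-3.139, -0.005, 0.001]
wrist_force: [-0.2, 0.1, -0.6]
finger_gap: 0.0
grip_force: 0.0
```

Call:
apply_moves([
  {"offset": [0, 0.38, 0], "rotation": [0, 0, 0], "jaw": -1},
  {"offset": [0, 0.38, 0], "rotation": [0, 0, 0], "jaw": -1},
  {"offset": [0, 0.38, 0], "rotation": [0, 0, 0], "jaw": -1},
  {"offset": [0, 0.38, 0], "rotation": [0, 0, 0], "jaw": -1},
  {"offset": [0, 0.38, 0], "rotation": [0, 0, 0], "jaw": -1},
  {"offset": [0, 0.38, 0], "rotation": [0, 0, 0], "jaw": -1},
  {"offset": [0, 0.38, 0], "rotation": [0, 0, 0], "jaw": -1},
  {"offset": [0, 0.38, 0], "rotation": [0, 0, 0], "jaw": -1},
  {"offset": [0, 0.38, 0], "rotation": [0, 0, 0], "jaw": -1},
])

```text
time: 11.6
position: [0.4957, 0.3495, 0.2224]
eef_rot: [3.14, 0.002, 0.0]
wrist_force: [-0.0, -0.7, -0.8]
finger_gap: -0.0001
grip_force: 0.0
```

```bash
python3 - <<'E'
from h import *
s=get_state();print(s['time'],s['position'],s['wrist_force'])
t=get_image('top');np.set_printoptions(precision=4,suppress=True)
for n,lo,hi,box,z in(('button',(20,120,120),(35,255,255),(245,185,300,235),.053),('stop',(0,120,80),(8,255,255),(225,180,255,235),.063)):
    r,_=blob(t,lo,hi,box,7 if n=='button' else 3);print(n,r,ray(t,r[0],z))
cv2.imwrite('pics/a7.png',cv2.resize(t['image'][175:245,180:385],None,fx=3.8,fy=3.8,interpolation=2)[:,:,::-1])
E
```

```text
11.6 [0.49574164 0.34953531 0.22236196] [-0.02346345 -0.73479125 -0.80392343]
button ((265.0, 209.0), (18.0, 18.0), 90.0) [0.4982 0.0387 0.053 ]
stop ((239.5, 208.0), (38.0, 11.0), 90.0) [0.4979 0.0996 0.063 ]
```

View pics/a7.png

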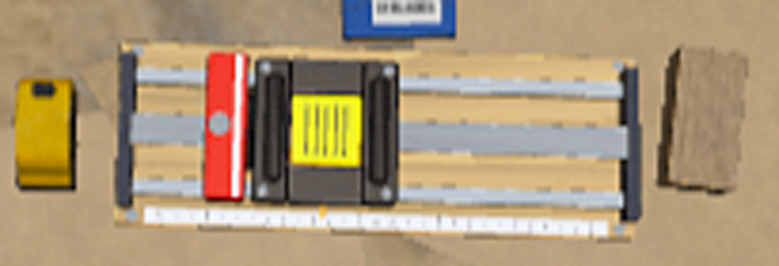

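The top view shows the slide against the stop, which is at the same pixels as before (239.5, 208). The button is at (265,209), and the tape, blue box and pine block haven't moved.

```bash
python3 -c "
from plant import hand_in;print(hand_in())"
```

```text
the job is handed in; nothing more can be done
None
```

I pushed the slide with its button held down until it met the red stop, then lifted straight off so the brake holds it, and handed the job in after about 11.6 s; the top view showed the stop and the loose items where they were, and contact rests on a steady 4.7 N push and that view, which is only good to about 2 mm.

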